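# Hang a serving board on the rail by an S-hook

### The arm

A 7-joint arm with a two-finger parallel gripper is mounted at the origin on a cart in front of the work surface, level with it; the furniture and walls round the work are solid. World frame = base frame: x ahead of the robot, y to its left, z up, the work surface at z = 0. Lengths are in mm, angles in rad, forces in N, time in s.
With the tool pointing down it reaches from about 425 to 925 mm from the base axis. Payload 6.8 kg.
Tool frame: the origin (TCP) lies between the finger pads; the fingertips stand 11 mm ahead of it and the grasp point (between the pads) lies 8 mm behind it; z points along the fingers, y is the line along which they close (so a half turn about z gives the same grasp; the last joint's range is limited). The gripper opens to 88 mm and grips with 3 to 60 N. Pads are 20 mm wide; open, the fingers measure 115 mm over their backs; the gripper's body (75 mm by 178 mm) begins 61 mm behind the grasp point.
Start: joints at [-1.447, 0.477, 0.022, 1.555, -0.011, 1.109, -0.083], TCP at [155.062, 656.965, 233.664] pointing down, gripper open.
Joint ranges: [-2.96, 2.96], [-0.34, 2.1], [-1.41, 1.46], [0.24, 2.44], [-1.37, 4.51], [0.17, 1.92], [-2.96, 2.96]. Speed limits (rad/s): [2.39, 2.39, 3.14, 3.14, 3.14, 3.14, 3.14].

### API

Orientations are given as a unit quaternion [x, y, z, w].
In Python, from plant import robot gives the robot as it stands. The module is installed in compiled form; this text tells all that it offers.
- The arm moves only by the tool drive_tool, never from a script. Its argument "commands" is a list of rows, each an object of numbers: "dx", "dy", "dz": the shift along the tool's x, y, z in cm; "yaw": the turn about the tool's z in rad; "gripper": the closure, from 0 (fully open) to 1 (shut). In form: [{"dx": .., "dy": .., "dz": .., "yaw": .., "gripper": ..}, ...]. A call has exactly 8 rows; each row shifts and turns the commanded pose from where the row before left it, along the tool's axes as they then stand; what a row does not reach is not made up. A row lasts 1/8 s, in which the tool goes at most 62.5 mm and 10.7 degrees, less where a joint would pass 70% of its speed; a pose out of reach is approached as far as the arm can. A call is refused whole if a number of a shift passes 6.25 or a number of a turn 0.188, either way. A call with a gripper value outside its range is refused whole. The fingers move at their own pace and stop on an object; "squeeze" is the grip in N (left out, the last holds). Time passes only in rows, so rows that do not move let the fingers close, or fill a call up. It gives the time, the measured TCP pose, the force, the opening and the grip force at its end, in the units of the state.
- robot.get_state(): the state, without advancing time (a new reading comes with each control period).
- robot.grab_frame(name): name is "scene" or "top" or "wrist"; returns the picture (400x640x3 uint8, blue, green, red); there is no depth.
- robot.camera_model(name): a dict with "K" (3x3 intrinsics, pixels), "extrinsics" (4x4, takes a point from world to camera coordinates). Camera axes: x right, y down, z forward; pixel columns grow to the right and rows downward; lengths in mm; the calibration is good to about 2 mm. A picture is of the moment at which its call begins: read the wrist's pose just before it. camera_model takes no time and is no camera call; for the wrist camera it gives the pose at the moment of the call.
- robot.job_done(): hands the job in; it is judged then, once.
Trained networks look in the newest picture that a camera, given by its name, has taken for a name from the list of things; names that differ only in an ending like _2 or _b are one class to them, and where a whole thing is asked for, a point or a joint stands for the part that bears it (a point fixed in the world has none). Each returns a list of dicts, best first, with "p" (0 to 1); they miss things now and then, are a little off and sometimes report something else, mostly with a low value. They report only what shows in the picture. A call takes as long as a camera call. They do not tell look-alikes from the thing itself.
- robot.spot_in(target, camera): "bbox" ([left, top, right, bottom] in pixels, round what is visible of it).
- robot.trace(target, camera): "pixels" (400x640 bool, what is visible of it) and "bbox" ([left, top, right, bottom] in pixels, round what is visible of it).
The state is a dict: "time": time; "qpos": joint angles; "dq": joint speeds; "tau": joint torques, N m; "ee_pos": TCP position; "tcp_rot": TCP orientation; "force": force on the tool from outside, world axes, zero at the start; "ft_torque": the same for the moment, N m; "finger_gap": finger opening in mm; "gripper_force": force on a finger pad.
Only numpy, scipy, OpenCV 4.12 (cv2) and the standard library are available. Lean on these libraries where they do the work, as an engineer would, in place of code of your own. Each camera call takes 0.05 s, during which the arm holds its last target. There are 200 camera calls.

### The job

First move the pepper mill that crowds the small upright serving board out of the way and stand it on the round wooden pot board. Then take the large S-hook off the rail, and with the hook in the gripper pass its lower end through the board's hole, lift the board out of its stand on the hook without the gripper itself touching the board, and hang hook and board together over the rail so that the board hangs free and still. Leave the tin, jars, salt shaker and mug standing where they are.

Things in the scene. Friction and masses are not known exactly. Their poses are not given: they have to be found in the camera images.
- rail: freestanding steel utensil rail, fixed: a level bar 12 mm thick along its y on two 14 mm posts at y = -160 and +160 mm, bar axis 275 mm above the surface, feet 100 mm long in x, 10 mm high. Origin on the surface under the bar's middle; the -x side faces the robot. A thin short spare hook fixed at y = +135 mm is part of it and stays
- rail_mid (a point): middle of the rail's bar, on the bar's axis, 275 mm above the surface; same axes as the rail
- s_hook: large dark steel S-hook of 8 mm round bar, 132 mm tall, 90 g, flat in its own xz plane, z up. It hangs on the rail at the start, x roughly along the rail's x (away from the robot). Origin on the vertical line through both bends' centres. Top of the upper bend: bar axis at z = 64 mm; bottom of the lower bend: bar axis at z = -60 mm
- hook_grip (a point): where to grip the S-hook, squeezing along its y: on the bar's straight part at x = -28 mm (z 10 to 36 mm), 28 mm above the hook's origin. The rail then passes 28 mm beside the fingers, 26 mm above this point. Below it the bar slants to x = +20, z = -34 mm
- hook_crown (a point): inside top of the S-hook's upper bend, 60 mm above its origin; rests on the rail, 6 mm above rail_mid. Bend: bar-axis radius 28 mm, centre z = 36 mm, closed at -x; its free end is at x = +26, z = 46 mm (underside 41 mm), so from hanging the hook must rise over 20 mm before it can leave to -x
- hook_valley (a point): inside bottom of the S-hook's lower bend, 56 mm below its origin, where the hung item rests. Bend: bar-axis radius 20 mm, centre z = -40 mm, closed at +x, open at the top towards -x
- hook_tip (a point): free lower end of the S-hook, on its bar axis: x = -20, z = -43 mm from its origin, pointing up. Passing level along -x the lower bend needs 25 mm of height (z from -64 to -39 mm)
- board: small flat serving board of light wood, 110 mm wide (y), 150 mm tall (z) and 9 mm thick (x), about 160 g, standing upright in the stand; it may lean up to 0.1 rad. Origin at the centre of its lower edge
- board_hole (a point): centre of the round 40 mm through hole in the board, 116 mm above its lower edge, 14 mm of wood above the hole, axis along the board's x; same axes as the board
- stand: wooden board stand, fixed for the run: foot 56 x 140 x 8 mm with two ribs along y (14 mm thick, top 44 mm above the surface) and a slot 12 mm wide along y between them, slot floor 8 mm above the surface. Origin on the surface under the centre, x across the slot
- mill: wooden pepper mill, 170 mm tall, foot 58 mm in diameter, round head 49 mm in diameter at 123 to 159 mm height with a 12 mm knob above, 180 g (may vary by a third); stands close to the board, before or behind it. Origin at the centre of its foot, z up
- round_board: flat round wooden pot board, 140 mm across, 8 mm thick, no hole, fixed flat on the surface at the right front. Origin at the centre of its underside
- tin: flat food tin, 87 mm across, 40 mm high, at the right near edge; stays. Origin at the centre of its underside
- honey: jar with a yellow lid, 64 mm across, 87 mm high, between stand and round board; stays. Origin at the centre of its underside
- salt: salt shaker, 44 mm across, 90 mm high, close to the board, across it from the mill; stays. Origin at the centre of its underside
- spice: spice jar, 41 mm across, 105 mm high, at the right near edge; stays. Origin at the centre of its underside
- mug: white mug, 82 mm across, 114 mm high, at the left on the hob; stays. Origin near the centre of its underside
Mind the look-alikes: they are no part of the job. What is shaped like the mill but blue is not meant.

How it is judged (in metres and radians):
On the way, in this order (a step that is already met when the one before it is completed fails the run):
1. the pepper mill stands upright and let go on the round board (horizontal distance between mill and round_board below 0.04 m and height (world z) of mill between 0.005 and 0.014 m and angle between mill's own z axis and vertical below 0.08 rad and linear speed of mill below 0.03 m/s and contact force between the fingers and mill below 0.2 N), for 0.2 s.
2. the board is lifted clear of its stand on the held S-hook, hanging in the hook's lower bend (distance between board_hole and hook_valley below 0.032 m and height (world z) of board above 0.014 m and height (world z) of board above 0.05 m and contact force between the fingers and s_hook above 0.5 N), for 0.2 s.
At the end, for the whole second after the job is handed in: S-hook upright (0.3 rad) with its upper bend on the rail (crown within 12 mm sideways, 140 mm of its middle); board hangs in the lower bend (hole within 32 mm of the valley), upright within 0.25 rad, clear of the surface, still (0.06 m/s); mill upright on the round board (centred to 40 mm) (horizontal distance between mill and round_board below 0.04 m and height (world z) of mill between 0.005 and 0.014 m and angle between mill's own z axis and vertical below 0.08 rad and linear speed of mill below 0.03 m/s and distance between board_hole and hook_valley below 0.032 m and height (world z) of board above 0.014 m and x of hook_crown in the frame of rail_mid between -0.012 and 0.012 m and y of hook_crown in the frame of rail_mid between -0.14 and 0.14 m and z of hook_crown in the frame of rail_mid between -0.002 and 0.014 m and angle between board's own z axis and vertical below 0.25 rad and angle between s_hook's own z axis and vertical below 0.3 rad and linear speed of each of board, s_hook below 0.06 m/s); the robot touches nothing.
It fails at once if the gripper touches the board (contact force between the fingers and board above 1.5 N).
It fails at once if the pepper mill is tipped over (angle between mill's own z axis and vertical above 0.6 rad).
It fails at once if the tin, a jar, the salt shaker or the mug is pushed away (30 mm) or tipped (distance of any of tin, honey, salt, spice, mug from where it was at the start of the episode above 0.03 m or angle between any of tin, honey, salt, spice, mug's own z axis and vertical above 0.3 rad).
It also fails if it takes over 72 s, if anything falls off the work surface, if the arm or the gripper's body presses on something with over 40 N, if the wrist force passes 120 N, or if a joint passes its speed limit or range.

## Working session

There is one attempt and no reset: what is moved stays moved. The work goes in short steps, Python scripts to look and compute and a tool call to move; the robot and the scene stay as the last step left them, time stands still between calls to the robot, and variables do not carry over. Pictures are saved under pics/ and viewed, at most 10 in all, crops included, and the job is handed in when it is done.

Besides the shell and the picture viewer there is one more tool, called after "Request:" as name(argument=value, ...), one argument or row to a line, values as JSON. drive_tool: Moves the arm, as the interface text tells. Its arguments: {"type":"object","properties":{"commands":{"type":"array"},"squeeze":{"type":"number"}},"required":["commands"]}

```bash
mkdir -p pics; cat > h.py <<'E'
import numpy as np, cv2
from plant import robot
from scipy.spatial.transform import Rotation as R
def ray(cam,px,M=None):
    m=M or robot.camera_model(cam);K=np.array(m["K"]);T=np.array(m["extrinsics"])
    d=T[:3,:3].T@(np.linalg.inv(K)@[px[0],px[1],1.]);return -T[:3,:3].T@T[:3,3],d
def atz(cam,px,z):
    o,d=ray(cam,px);return o+d*(z-o[2])/d[2]
def tri(a,b,ca="scene",cb="top"):
    o1,d1=ray(ca,a);o2,d2=ray(cb,b);d1/=np.linalg.norm(d1);d2/=np.linalg.norm(d2)
    A=np.stack([d1,-d2],1);s=np.linalg.lstsq(A,o2-o1,rcond=None)[0]
    p,q=o1+s[0]*d1,o2+s[1]*d2;return (p+q)/2,np.linalg.norm(p-q)
def proj(cam,P):
    m=robot.camera_model(cam);T=np.array(m["extrinsics"]);c=T[:3,:3]@np.array(P)+T[:3,3];u=np.array(m["K"])@c;return u[:2]/u[2]
E
python3 - <<'E'
from h import *
np.set_printoptions(precision=1,suppress=True)
for c in ("scene","top"):
    f=robot.grab_frame(c);cv2.imwrite(f"pics/{c}0.png",f)
    o,d=ray(c,(320,200));print(c,o,d)
    for n in ["rail","s_hook","board","board_hole","stand","mill","round_board","honey","salt","tin","spice","mug"]:
        print(n,[(np.round(x["bbox"]).tolist(),round(x["p"],2)) for x in robot.spot_in(n,c)][:3])
s=robot.get_state();print(s["tcp_rot"],s["ee_pos"],s["time"])
E
```

```text
scene [592.6 704.4 799.7] [-0.1 -0.7 -0.7]
rail [([190.0, 101.0, 280.0, 265.0], 0.76)]
s_hook [([224.0, 121.0, 247.0, 162.0], 0.59)]
board [([304.0, 211.0, 315.0, 286.0], 0.62)]
board_hole []
stand [([296.0, 241.0, 318.0, 294.0], 0.94), ([224.0, 121.0, 248.0, 166.0], 0.75)]
mill [([321.0, 220.0, 345.0, 282.0], 0.64), ([360.0, 203.0, 385.0, 268.0], 0.56), ([355.0, 150.0, 363.0, 185.0], 0.19)]
round_board [([299.0, 173.0, 349.0, 198.0], 0.86)]
honey [([306.0, 192.0, 324.0, 225.0], 0.65)]
salt [([274.0, 248.0, 294.0, 286.0], 0.71)]
tin [([347.0, 188.0, 374.0, 217.0], 0.83)]
spice [([355.0, 149.0, 364.0, 185.0], 0.93)]
mug [([237.0, 292.0, 294.0, 352.0], 0.56), ([224.0, 120.0, 248.0, 165.0], 0.19)]
top [ 360.6    0.5 1512.2] [ 0.1 -0.  -1. ]
rail [([309.0, 103.0, 440.0, 185.0], 0.81), ([387.0, 255.0, 412.0, 272.0], 0.43)]
s_hook [([383.0, 128.0, 389.0, 147.0], 0.54)]
board [([270.0, 191.0, 308.0, 202.0], 0.51), ([269.0, 186.0, 311.0, 210.0], 0.22)]
board_hole [([273.0, 194.0, 309.0, 203.0], 0.73), ([280.0, 209.0, 298.0, 227.0], 0.19)]
stand [([271.0, 186.0, 313.0, 211.0], 0.86)]
mill [([279.0, 210.0, 298.0, 228.0], 0.81), ([294.0, 242.0, 308.0, 257.0], 0.59)]
round_board [([373.0, 206.0, 420.0, 248.0], 0.84)]
honey [([340.0, 200.0, 363.0, 222.0], 0.95), ([379.0, 130.0, 393.0, 146.0], 0.27)]
salt [([286.0, 173.0, 297.0, 187.0], 0.59), ([373.0, 207.0, 420.0, 248.0], 0.59)]
tin [([349.0, 240.0, 375.0, 269.0], 0.65), ([219.0, 145.0, 247.0, 179.0], 0.2)]
spice [([390.0, 254.0, 410.0, 270.0], 0.68), ([346.0, 240.0, 376.0, 269.0], 0.49)]
mug [([222.0, 145.0, 246.0, 182.0], 0.71)]
[0.1 1.  0.  0. ] [155.1 657.  233.7] 1.3
```

```bash
python3 - <<'E'
import cv2,numpy as np
a=cv2.resize(cv2.imread("pics/scene0.png")[90:360,170:410],None,fx=2.2,fy=2.2,interpolation=cv2.INTER_CUBIC)[:594,:400*2]
b=cv2.resize(cv2.imread("pics/top0.png")[90:290,210:450],None,fx=3.3,fy=3,interpolation=cv2.INTER_CUBIC)
cv2.imwrite("pics/a.png",a);cv2.imwrite("pics/b.png",b)
E
```

```text
(no output)
```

View pics/a.png

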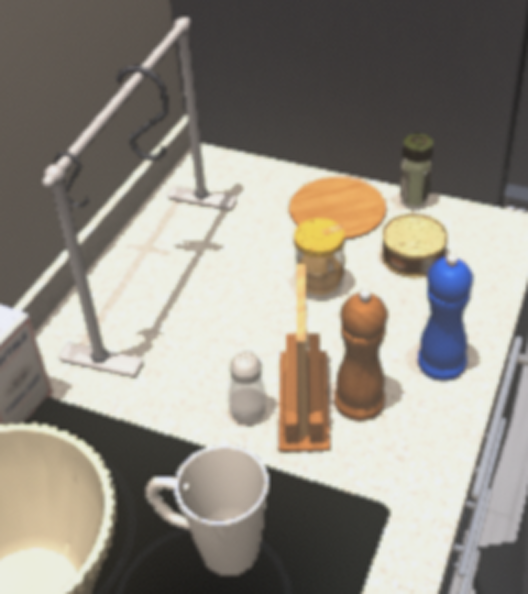

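View pics/b.png

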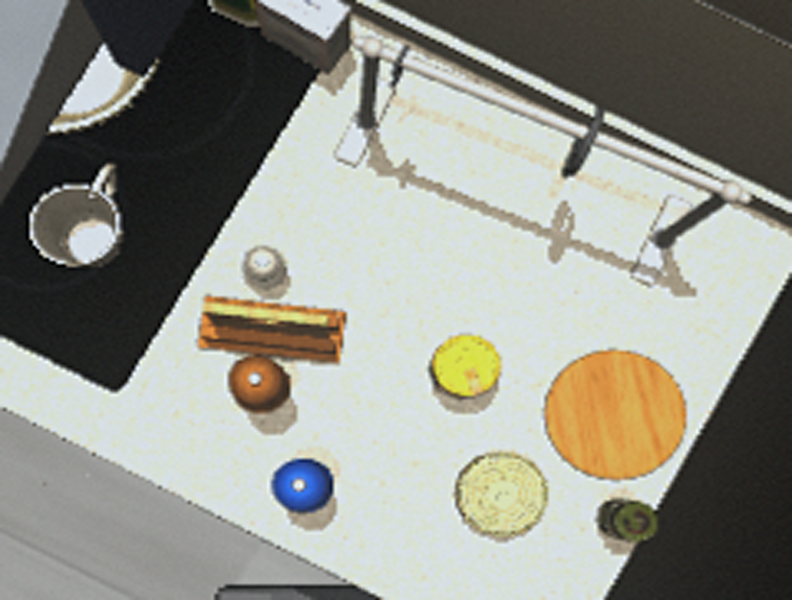

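```bash
python3 - <<'E'
from h import *
np.set_printoptions(precision=1,suppress=True)
def T(x,y):return (210+x/3.3,90+y/3)
def S(x,y):return (170+x/2.2,90+y/2.2)
print("mill knob tri",tri(S(365,296),T(255,380)),atz("top",T(255,380),170))
print("blue",atz("top",T(299,484),170))
a,b=atz("top",T(372,47),275),atz("top",T(737,192),275);print("rail",a,b,(a+b)/2,np.linalg.norm(a-b),np.arctan2(*(a-b)[1::-1]))
print("tri rail ends",tri(S(53,178),T(372,47)),tri(S(181,24),T(737,192)))
for c in ("top",):
  for n in ("round_board","stand","board","s_hook","honey","salt","tin"):
    r=robot.trace(n,c)
    if not r: print(n,"none");continue
    m=max(r[:1],key=lambda x:x["p"])["pixels"].astype(np.uint8)
    y,x=np.nonzero(m);z={"round_board":8,"stand":44,"board":158,"s_hook":280,"honey":87,"salt":90,"tin":40}[n]
    rc=cv2.minAreaRect(np.stack([x,y],1).astype(np.float32))
    bp=np.array([atz(c,p,z) for p in cv2.boxPoints(rc)])
    print(n,r[0]["p"],atz(c,(x.mean(),y.mean()),z)); print(bp[:,:2].round().tolist())
print(robot.get_state()["time"])
E
```

```text
mill knob tri (array([443.9,  67.6, 162. ]), np.float64(0.7325862190592276)) [443.   67.3 170. ]
blue [343.7  31.2 170. ]
rail [735.  -38.7 275. ] [ 596.2 -332.8  275. ] [ 665.6 -185.8  275. ] 325.21002052047123 1.1297577639843475
tri rail ends (array([737.6, -38.9, 270.2]), np.float64(2.2267960971412326)) (array([ 597.5, -333.1,  274.8]), np.float64(2.563981520785097))
round_board 0.84 [ 407.4 -271.5    8. ]
[[478.0, -207.0], [475.0, -343.0], [340.0, -337.0], [343.0, -203.0]]
stand 0.63 [497.6  55.   44. ]
[[487.0, 129.0], [541.0, 122.0], [522.0, -12.0], [468.0, -5.0]]
board 0.49 [502.4  59.3 158. ]
[[500.0, 116.0], [521.0, 113.0], [505.0, 5.0], [484.0, 8.0]]
s_hook none
honey 0.2 [614.2 232.7  87. ]
[[674.0, 278.0], [672.0, 195.0], [566.0, 196.0], [568.0, 278.0]]
salt none
tin 0.58 [ 328.1 -155.4   40. ]
[[371.0, -115.0], [369.0, -199.0], [282.0, -196.0], [284.0, -112.0]]
1.65
```

```bash
cat >> h.py <<'E'
np.set_printoptions(precision=3,suppress=True)
def st():
    s=robot.get_state();r=R.from_quat(s["tcp_rot"]).as_matrix();return s,np.array(s["ee_pos"]),r
def go(P,yaxis=None):
    "needed tool yaw (first), then tool shift in cm"
    s,p,r=st();print("t",s["time"],"p",p,"q",np.array(s["qpos"]),"gap",s["finger_gap"],"F",np.array(s["force"]))
    print("x",r[:,0],"y",r[:,1],"z",r[:,2])
    yaw=0
    if yaxis is not None:
        v=r.T@np.array([*yaxis,0.]);yaw=np.arctan2(-v[0],v[1])
        yaw=(yaw+np.pi/2)%np.pi-np.pi/2
    r2=r@R.from_rotvec([0,0,yaw]).as_matrix()
    print("yaw",round(yaw,3),"shift cm before yaw",r.T@(np.array(P)-p)/10,"after yaw",r2.T@(np.array(P)-p)/10)
E
python3 -c "
from h import *
go([444,67,234],[.14,.99])"
```

```text
t 1.65 p [155.071 656.96  233.663] q [-1.447  0.477  0.022  1.555 -0.011  1.109 -0.083] gap 87.85881248312769 F [-0.12   0.145 -0.674]
x [-0.973  0.23   0.   ] y [0.23  0.973 0.   ] z [ 0.  0. -1.]
yaw -0.091 shift cm before yaw [-41.674 -50.78   -0.034] after yaw [-36.869 -54.369  -0.034]
```

Request:
drive_tool(
  commands=[
    {"dx": -3.5, "dy": -4.2, "yaw": -0.02},
    {"dx": -3.5, "dy": -4.2, "yaw": -0.02},
    {"dx": -3.5, "dy": -4.2, "yaw": -0.02},
    {"dx": -3.5, "dy": -4.2, "yaw": -0.03},
    {"dx": -3.5, "dy": -4.2},
    {"dx": -3.5, "dy": -4.2},
    {"dx": -3.5, "dy": -4.2},
    {"dx": -3.5, "dy": -4.2},
  ],
  squeeze=20,
)

```text
$.commands[0]: bad value
```

```bash
python3 -c "
from h import *
go([444,67,234],[.14,.99])"
```

```text
t 1.65 p [155.071 656.96  233.663] q [-1.447  0.477  0.022  1.555 -0.011  1.109 -0.083] gap 87.85881248312769 F [-0.12   0.145 -0.674]
x [-0.973  0.23   0.   ] y [0.23  0.973 0.   ] z [ 0.  0. -1.]
yaw -0.091 shift cm before yaw [-41.674 -50.78   -0.034] after yaw [-36.869 -54.369  -0.034]
```

All keys are needed in each row.

Request:
drive_tool(
  commands=[
    {"dx": -3.5, "dy": -4.2, "dz": 0, "yaw": -0.02, "gripper": 0},
    {"dx": -3.5, "dy": -4.2, "dz": 0, "yaw": -0.02, "gripper": 0},
    {"dx": -3.5, "dy": -4.2, "dz": 0, "yaw": -0.02, "gripper": 0},
    {"dx": -3.5, "dy": -4.2, "dz": 0, "yaw": -0.03, "gripper": 0},
    {"dx": -3.5, "dy": -4.2, "dz": 0, "yaw": 0, "gripper": 0},
    {"dx": -3.5, "dy": -4.2, "dz": 0, "yaw": 0, "gripper": 0},
    {"dx": -3.5, "dy": -4.2, "dz": 0, "yaw": 0, "gripper": 0},
    {"dx": -3.5, "dy": -4.2, "dz": 0, "yaw": 0, "gripper": 0},
  ],
  squeeze=20,
)

```text
time: 2.65
ee_pos: [374.2, 276.7, 234.0]
tcp_rot: [0.071, 0.997, 0.0, 0.0]
force: [1.3, -0.2, -0.7]
finger_gap: 88.1
gripper_force: 0.0
```

```bash
python3 -c "
from h import *
go([444,67,234],[.14,.99])"
```

```text
t 2.65 p [374.224 276.746 234.047] q [-0.939  0.125  0.185  2.048 -0.028  0.97   0.688] gap 88.05799985499638 F [ 1.284 -0.223 -0.724]
x [-0.99   0.141 -0.001] y [0.141 0.99  0.001] z [ 0.001  0.001 -1.   ]
yaw -0.001 shift cm before yaw [ -9.872 -19.778  -0.009] after yaw [ -9.846 -19.791  -0.009]
```

Request:
drive_tool(
  commands=[
    {"dx": -2, "dy": -4, "dz": 0, "yaw": 0, "gripper": 0},
    {"dx": -2, "dy": -4, "dz": 0, "yaw": 0, "gripper": 0},
    {"dx": -2, "dy": -4, "dz": 0, "yaw": 0, "gripper": 0},
    {"dx": -2, "dy": -4, "dz": 0, "yaw": 0, "gripper": 0},
    {"dx": -1.5, "dy": -3, "dz": 0, "yaw": 0, "gripper": 0},
    {"dx": 0, "dy": 0, "dz": 0, "yaw": 0, "gripper": 0},
    {"dx": 0, "dy": 0, "dz": 0, "yaw": 0, "gripper": 0},
    {"dx": 0, "dy": 0, "dz": 0, "yaw": 0, "gripper": 0},
  ],
)

```text
time: 3.65
ee_pos: [440.3, 77.9, 233.6]
tcp_rot: [0.07, 0.998, 0.0, -0.0]
force: [0.1, 0.7, -0.1]
finger_gap: 87.9
gripper_force: 0.0
```

```bash
python3 -c "
from h import *
go([444,67,234],[.14,.99])
f=robot.grab_frame('wrist');cv2.imwrite('pics/w1.png',f)
o,d=ray('wrist',(320,200));print(o,d)
print(proj('wrist',[444,67,170]),proj('wrist',[502,59,158]))
"
```

```text
t 3.65 p [440.31   77.949 233.647] q [-0.663  0.089  0.374  2.095 -0.04   0.964  1.164] gap 87.89457973678708 F [ 0.074  0.654 -0.066]
x [-0.99   0.139  0.   ] y [0.139 0.99  0.   ] z [-0.  0. -1.]
yaw 0.001 shift cm before yaw [-0.518 -1.033 -0.036] after yaw [-0.519 -1.032 -0.036]
[362.47   90.738 385.107] [ 0.288 -0.039 -0.957]
[303.051 223.975] [305.015 284.18 ]
```

View pics/w1.png

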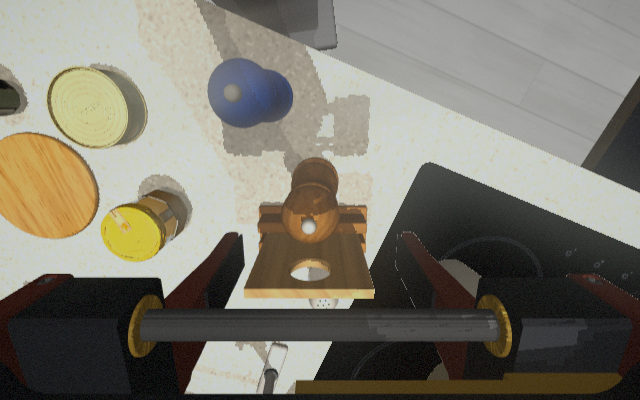

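```bash
python3 -c "
from h import *
print('mill',atz('wrist',(308,227),170))
for p in [(246,289),(374,290),(245,298),(375,298)]: print(atz('wrist',p,157))
o,d=ray('wrist',(310,270));
for z in (120,124,130): print(atz('wrist',(310,270),z))
b=cv2.resize(cv2.imread('pics/w1.png')[190:320,230:390],None,fx=5,fy=4.5,interpolation=cv2.INTER_CUBIC);cv2.imwrite('pics/w1c.png',b)
"
```

```text
mill [446.902  70.286 170.   ]
[500.262   8.835 157.   ]
[516.258 115.728 157.   ]
[508.751   6.177 157.   ]
[524.165 115.879 157.   ]
[510.673  60.8   120.   ]
[508.437  61.252 124.   ]
[505.083  61.929 130.   ]
```

View pics/w1c.png

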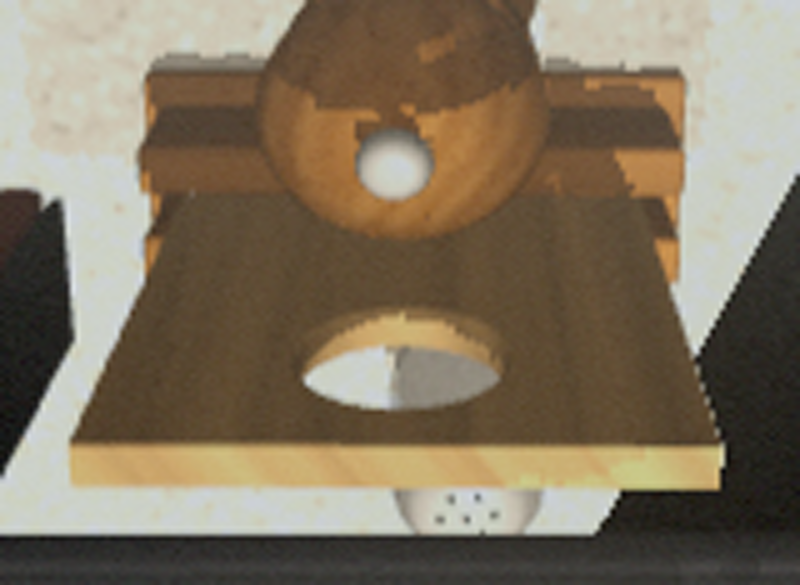

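Request:
drive_tool(
  commands=[
    {"dx": -0.64, "dy": -0.82, "dz": 0, "yaw": 0, "gripper": 0},
    {"dx": 0, "dy": 0, "dz": 3, "yaw": 0, "gripper": 0},
    {"dx": 0, "dy": 0, "dz": 3, "yaw": 0, "gripper": 0},
    {"dx": 0, "dy": 0, "dz": 3, "yaw": 0, "gripper": 0},
    {"dx": 0, "dy": 0, "dz": 1, "yaw": 0, "gripper": 0},
    {"dx": 0, "dy": 0, "dz": 0, "yaw": 0, "gripper": 0.3},
    {"dx": 0, "dy": 0, "dz": 0, "yaw": 0, "gripper": 0.7},
    {"dx": 0, "dy": 0, "dz": 0, "yaw": 0, "gripper": 0.7},
  ],
  squeeze=20,
)

```text
time: 4.7
ee_pos: [446.4, 67.9, 134.5]
tcp_rot: [0.071, 0.997, 0.0, 0.001]
force: [-0.7, -0.3, 0.9]
finger_gap: 61.4
gripper_force: 0.0
```

Request:
drive_tool(
  commands=[
    {"dx": 0, "dy": 0, "dz": 0, "yaw": 0, "gripper": 0.7},
    {"dx": 0, "dy": 0, "dz": 0, "yaw": 0, "gripper": 0.7},
    {"dx": 0, "dy": 0, "dz": 0, "yaw": 0, "gripper": 0.7},
    {"dx": 0, "dy": 0, "dz": 0, "yaw": 0, "gripper": 0.7},
    {"dx": 0, "dy": 0, "dz": -0.5, "yaw": 0, "gripper": 0.7},
    {"dx": 0, "dy": 0, "dz": -0.5, "yaw": 0, "gripper": 0.7},
    {"dx": 0, "dy": 0, "dz": 0, "yaw": 0, "gripper": 0.7},
    {"dx": 0, "dy": 0, "dz": 0, "yaw": 0, "gripper": 0.7},
  ],
)

```text
time: 5.7
ee_pos: [445.5, 67.6, 143.5]
tcp_rot: [0.071, 0.997, -0.0, -0.0]
force: [-0.1, -1.4, -2.3]
finger_gap: 47.7
gripper_force: 20.0
```

Request:
drive_tool(
  commands=[
    {"dx": 0, "dy": 0, "dz": -1, "yaw": 0, "gripper": 0.7},
    {"dx": 0, "dy": 0, "dz": -2.2, "yaw": 0, "gripper": 0.7},
    {"dx": 0, "dy": 0, "dz": -3, "yaw": 0, "gripper": 0.7},
    {"dx": 0, "dy": 0, "dz": -2.5, "yaw": 0, "gripper": 0.7},
    {"dx": 0, "dy": -1, "dz": -1, "yaw": 0, "gripper": 0.7},
    {"dx": 0, "dy": -2, "dz": 0, "yaw": 0, "gripper": 0.7},
    {"dx": 0, "dy": -3, "dz": 0, "yaw": 0, "gripper": 0.7},
    {"dx": 0, "dy": -3, "dz": 0, "yaw": 0, "gripper": 0.7},
  ],
)

```text
time: 6.7
ee_pos: [432.2, -22.9, 240.3]
tcp_rot: [0.071, 0.997, -0.0, -0.0]
force: [0.8, -0.6, -2.2]
finger_gap: 47.8
gripper_force: 20.0
```

Request:
drive_tool(
  commands=[
    {"dx": 0, "dy": -3.5, "dz": 0, "yaw": 0, "gripper": 0.7},
    {"dx": 0, "dy": -3.5, "dz": 0, "yaw": 0, "gripper": 0.7},
    {"dx": 0, "dy": -3.5, "dz": 0, "yaw": 0, "gripper": 0.7},
    {"dx": -0.3, "dy": -3.5, "dz": 0, "yaw": 0, "gripper": 0.7},
    {"dx": -0.3, "dy": -3.5, "dz": 0, "yaw": 0, "gripper": 0.7},
    {"dx": -0.3, "dy": -3.3, "dz": 0, "yaw": 0, "gripper": 0.7},
    {"dx": 0, "dy": -2.4, "dz": 0, "yaw": 0, "gripper": 0.7},
    {"dx": 0, "dy": -1.2, "dz": 0, "yaw": 0, "gripper": 0.7},
  ],
)

```text
time: 7.7
ee_pos: [406.2, -265.7, 240.3]
tcp_rot: [0.072, 0.997, -0.0, -0.001]
force: [-0.3, 0.0, -1.9]
finger_gap: 48.0
gripper_force: 20.0
```

```bash
python3 -c "
from h import *
go([407,-271,145],[.14,.99])"
```

```text
t 7.7 p [ 406.169 -265.676  240.274] q [-0.177  0.174  0.715  2.024 -0.135  0.991  2.032] gap 47.96419235906342 F [-0.294  0.01  -1.919]
x [-0.99   0.144  0.001] y [ 0.144  0.99  -0.   ] z [-0.001 -0.    -1.   ]
yaw -0.004 shift cm before yaw [-0.17  -0.513  9.527] after yaw [-0.168 -0.513  9.527]
```

Request:
drive_tool(
  commands=[
    {"dx": -0.1, "dy": -0.3, "dz": 1, "yaw": 0, "gripper": 0.7},
    {"dx": 0, "dy": 0, "dz": 2, "yaw": 0, "gripper": 0.7},
    {"dx": 0, "dy": 0, "dz": 2.5, "yaw": 0, "gripper": 0.7},
    {"dx": 0, "dy": 0, "dz": 2, "yaw": 0, "gripper": 0.7},
    {"dx": 0, "dy": 0, "dz": 1, "yaw": 0, "gripper": 0.7},
    {"dx": 0, "dy": 0, "dz": 0.7, "yaw": 0, "gripper": 0.7},
    {"dx": 0, "dy": 0, "dz": 0.3, "yaw": 0, "gripper": 0.7},
    {"dx": 0, "dy": 0, "dz": 0, "yaw": 0, "gripper": 0.7},
  ],
)

```text
time: 8.7
ee_pos: [408.2, -267.4, 145.9]
tcp_rot: [0.071, 0.997, -0.0, 0.0]
force: [-0.2, -0.4, -2.1]
finger_gap: 47.6
gripper_force: 20.0
```

Request:
drive_tool(
  commands=[
    {"dx": 0, "dy": 0, "dz": 0.1, "yaw": 0, "gripper": 0.7},
    {"dx": 0, "dy": 0, "dz": 0.1, "yaw": 0, "gripper": 0.7},
    {"dx": 0, "dy": 0, "dz": 0.1, "yaw": 0, "gripper": 0.7},
    {"dx": 0, "dy": 0, "dz": 0, "yaw": 0, "gripper": 0.7},
    {"dx": 0, "dy": 0, "dz": 0, "yaw": 0, "gripper": 0.7},
    {"dx": 0, "dy": 0, "dz": 0, "yaw": 0, "gripper": 0.7},
    {"dx": 0, "dy": 0, "dz": 0, "yaw": 0, "gripper": 0.7},
    {"dx": 0, "dy": 0, "dz": 0, "yaw": 0, "gripper": 0.7},
  ],
)

```text
time: 9.7
ee_pos: [408.0, -267.3, 142.6]
tcp_rot: [0.071, 0.997, 0.0, -0.0]
force: [-0.3, -0.8, -1.9]
finger_gap: 48.2
gripper_force: 20.0
```

Request:
drive_tool(
  commands=[
    {"dx": 0, "dy": 0, "dz": 0.1, "yaw": 0, "gripper": 0.7},
    {"dx": 0, "dy": 0, "dz": 0, "yaw": 0, "gripper": 0.7},
    {"dx": 0, "dy": 0, "dz": 0, "yaw": 0, "gripper": 0.45},
    {"dx": 0, "dy": 0, "dz": 0, "yaw": 0, "gripper": 0.3},
    {"dx": 0, "dy": 0, "dz": 0, "yaw": 0, "gripper": 0},
    {"dx": 0, "dy": 0, "dz": 0, "yaw": 0, "gripper": 0},
    {"dx": 0, "dy": 0, "dz": 0, "yaw": 0, "gripper": 0},
    {"dx": 0, "dy": 0, "dz": 0, "yaw": 0, "gripper": 0},
  ],
)

```text
time: 10.7
ee_pos: [408.0, -267.3, 141.6]
tcp_rot: [0.071, 0.997, 0.0, -0.0]
force: [0.1, -0.3, 0.6]
finger_gap: 87.8
gripper_force: 0.0
```

Request:
drive_tool(
  commands=[
    {"dx": 0, "dy": 0, "dz": 0, "yaw": 0, "gripper": 0},
    {"dx": 0, "dy": 0, "dz": -1, "yaw": 0, "gripper": 0},
    {"dx": 0, "dy": 0, "dz": -2, "yaw": 0, "gripper": 0},
    {"dx": 0, "dy": 0, "dz": -4, "yaw": 0, "gripper": 0},
    {"dx": 0, "dy": 0, "dz": -4, "yaw": 0, "gripper": 0},
    {"dx": 0, "dy": 0, "dz": -4, "yaw": 0, "gripper": 0},
    {"dx": 0, "dy": 0, "dz": -3, "yaw": 0, "gripper": 0},
    {"dx": 0, "dy": 0, "dz": 0, "yaw": 0, "gripper": 0},
  ],
)

```text
time: 11.7
ee_pos: [409.0, -268.2, 324.2]
tcp_rot: [0.071, 0.997, -0.0, 0.003]
force: [-0.8, 0.1, -0.3]
finger_gap: 88.0
gripper_force: 0.0
```

```bash
python3 - <<'E'
from h import *
go([500,-250,320],[.427,.904])
f=robot.grab_frame('scene');g=robot.grab_frame('top');w=robot.grab_frame('wrist')
cv2.imwrite('pics/w2.png',w)
z=lambda im,s:cv2.resize(im,(400,300) if s is None else s,interpolation=cv2.INTER_CUBIC)
a=np.hstack([z(f[95:245,200:400],None),z(g[90:270,290:450],None)])
cv2.imwrite('pics/c2.png',np.vstack([a,z(w,(480,300)).repeat(1,0) if 0 else np.hstack([z(w,(480,300)),np.zeros((300,320,3),np.uint8)])]))
for n,c in (("s_hook","top"),("s_hook","scene"),("mill","top")):
    for r in robot.spot_in(n,c)[:3]: print(n,c,np.round(r["bbox"]),round(r["p"],2))
E
```

```text
t 11.7 p [ 408.967 -268.174  324.228] q [-0.233  0.072  0.741  1.909 -0.054  1.175  1.956] gap 88.03250495603795 F [-0.783  0.146 -0.33 ]
x [-0.99   0.142 -0.005] y [ 0.142  0.99  -0.   ] z [ 0.005 -0.001 -1.   ]
yaw 0.299 shift cm before yaw [-8.752  3.088  0.468] after yaw [-7.453  5.531  0.468]
s_hook top [379. 127. 391. 148.] 0.63
s_hook scene [223. 120. 248. 163.] 0.51
s_hook scene [354. 150. 362. 188.] 0.3
mill top [292. 240. 309. 261.] 0.72
mill top [386. 220. 411. 237.] 0.58
```

View pics/c2.png

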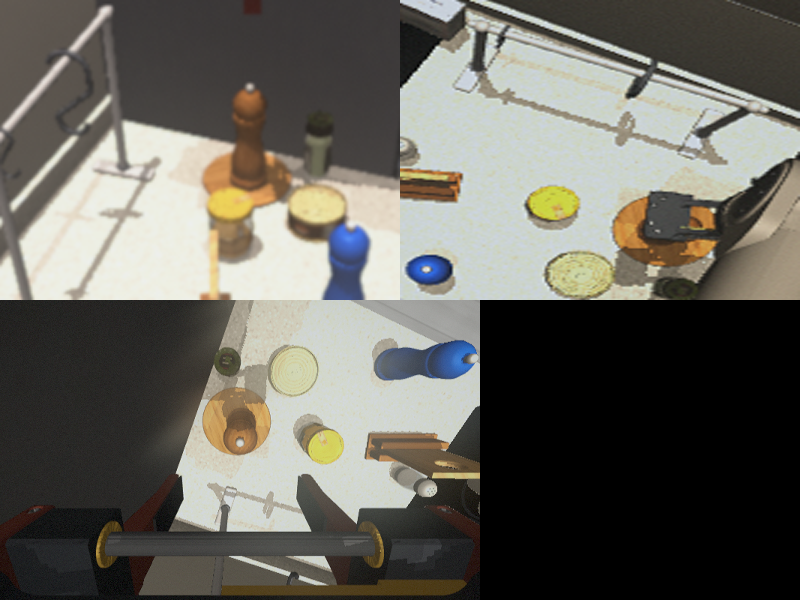

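Request:
drive_tool(
  commands=[
    {"dx": 0, "dy": 0, "dz": 0, "yaw": 0.1, "gripper": 0},
    {"dx": 0, "dy": 0, "dz": 0, "yaw": 0.1, "gripper": 0},
    {"dx": 0, "dy": 0, "dz": 0, "yaw": 0.1, "gripper": 0},
    {"dx": -2.2, "dy": 3.8, "dz": 0, "yaw": 0, "gripper": 0},
    {"dx": -2.2, "dy": 3.8, "dz": 0, "yaw": 0, "gripper": 0},
    {"dx": -2.2, "dy": 3.8, "dz": 0, "yaw": 0, "gripper": 0},
    {"dx": -2.1, "dy": 3.9, "dz": 0, "yaw": 0, "gripper": 0},
    {"dx": 0, "dy": 0, "dz": 0, "yaw": 0, "gripper": 0},
  ],
)

```text
time: 13.0
ee_pos: [554.2, -162.8, 319.9]
tcp_rot: [0.216, 0.976, -0.0, -0.001]
force: [0.2, 0.1, -0.4]
finger_gap: 88.0
gripper_force: 0.0
```

```bash
python3 - <<'E'
from h import *
go([553,-167,320],[.427,.904])
w=robot.grab_frame('wrist');cv2.imwrite('pics/w3.png',w)
for n in ("s_hook","rail","hook_grip"):
    for r in robot.spot_in(n,"wrist")[:3]: print(n,np.round(r["bbox"]),round(r["p"],2))
for y in (-160,-31,160): print(y,proj('wrist',np.array([666.5,-186,281])+y*np.array([.427,.904,0])))
E
```

```text
t 13.0 p [ 554.192 -162.763  319.92 ] q [-0.356  0.281  0.671  1.719 -0.184  1.208  1.497] gap 88.02083564545106 F [ 0.156  0.068 -0.399]
x [-0.906  0.422  0.002] y [ 0.422  0.906 -0.001] z [-0.002 -0.    -1.   ]
yaw 0.005 shift cm before yaw [-0.071 -0.434 -0.008] after yaw [-0.073 -0.434 -0.008]
s_hook [309. 275. 321. 380.] 0.91
rail [199. 198. 489. 371.] 0.78
rail [396.  28. 517. 100.] 0.62
hook_grip [307. 277. 319. 380.] 0.87
-160 [152.606 365.739]
-31 [319.462 365.48 ]
160 [566.907 365.095]
```

View pics/w3.png

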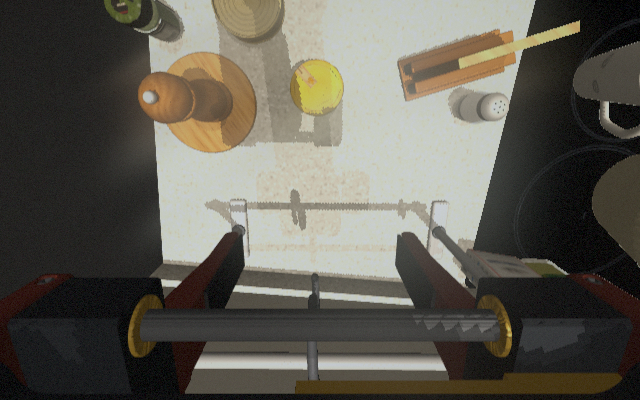

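```bash
python3 - <<'E'
from h import *
w=cv2.imread('pics/w3.png')
m=np.array([666.5,-186,0]);Rr=np.array([[.904,-.427,0],[.427,.904,0],[0,0,1]])
print('rail row at z275',[proj('wrist',m+[0,0,275]+y*Rr[1]) for y in(-80,-31,40)])
for nm,p,z in (("tip",(316,276),180),("crown",(313,362),289),("rail L",(230,362),275),("rail R",(400,363),275),("farend",(312,380),267+4)):
    print(nm,Rr@(atz('wrist',p,z)-m))
g=cv2.cvtColor(w,cv2.COLOR_BGR2GRAY)
for r in (278,284,290,300,345,350,372,378): print(r,g[r,300:328].tolist())
print([int(v) for v in g[340:382,260]])
E
```

```text
rail row at z275 [array([257.551, 359.489]), array([319.466, 359.391]), array([409.233, 359.249])]
tip [-18.092 -34.696 180.   ]
crown [-11.195 -35.717 289.   ]
rail L [   2.42  -101.972  275.   ]
rail R [  3.667  32.95  275.   ]
farend [ 24.918 -37.22  271.   ]
278 [88, 91, 88, 87, 89, 89, 89, 89, 92, 86, 88, 67, 70, 76, 76, 72, 68, 71, 76, 87, 88, 89, 87, 91, 89, 88, 87, 87]
284 [93, 91, 94, 92, 90, 95, 94, 91, 89, 91, 92, 93, 63, 66, 66, 88, 98, 92, 84, 88, 88, 92, 92, 95, 92, 94, 94, 94]
290 [164, 165, 160, 161, 159, 156, 150, 132, 110, 123, 108, 110, 67, 65, 69, 92, 102, 88, 80, 87, 88, 96, 94, 95, 100, 91, 100, 101]
300 [81, 87, 83, 83, 82, 87, 82, 85, 40, 50, 52, 53, 51, 50, 47, 51, 50, 54, 70, 42, 85, 83, 78, 86, 88, 86, 90, 87]
345 [79, 78, 83, 79, 82, 81, 80, 63, 77, 84, 91, 94, 95, 87, 83, 76, 68, 80, 81, 83, 81, 81, 83, 85, 80, 79, 83, 83]
350 [80, 80, 82, 83, 80, 81, 82, 59, 76, 82, 88, 94, 91, 90, 82, 79, 69, 36, 79, 83, 80, 83, 82, 80, 83, 82, 84, 80]
372 [83, 82, 83, 85, 81, 81, 82, 84, 74, 88, 93, 101, 113, 110, 94, 91, 84, 72, 84, 80, 84, 80, 79, 79, 83, 83, 83, 84]
378 [82, 81, 84, 83, 81, 82, 80, 82, 42, 82, 90, 99, 101, 101, 99, 93, 85, 76, 45, 66, 82, 78, 81, 81, 80, 79, 84, 82]
[52, 64, 80, 80, 79, 81, 79, 78, 78, 79, 77, 66, 54, 67, 82, 102, 120, 136, 152, 162, 174, 187, 196, 199, 201, 200, 199, 196, 167, 94, 83, 79, 85, 85, 81, 78, 82, 82, 82, 80, 82, 78]
```

Request:
drive_tool(
  commands=[
    {"dx": 0, "dy": -0.9, "dz": 1.5, "yaw": 0, "gripper": 0},
    {"dx": 0, "dy": 0, "dz": 2.5, "yaw": 0, "gripper": 0},
    {"dx": 0, "dy": 0, "dz": 2.5, "yaw": 0, "gripper": 0},
    {"dx": -1, "dy": 0, "dz": 1.4, "yaw": 0, "gripper": 0},
    {"dx": -2, "dy": 0, "dz": 0, "yaw": 0, "gripper": 0},
    {"dx": -2, "dy": 0, "dz": 0, "yaw": 0, "gripper": 0},
    {"dx": -1, "dy": 0, "dz": 0, "yaw": 0, "gripper": 0},
    {"dx": 0, "dy": 0, "dz": 0, "yaw": 0, "gripper": 0},
  ],
  squeeze=50,
)

```text
time: 14.2
ee_pos: [602.6, -200.7, 242.4]
tcp_rot: [0.219, 0.976, -0.0, -0.0]
force: [-0.3, 0.4, 0.0]
finger_gap: 88.0
gripper_force: 0.0
```

```bash
python3 - <<'E'
from h import *
go([626.9,-206.7,241],[.427,.904])
w=robot.grab_frame('wrist');cv2.imwrite('pics/w4.png',w)
s=robot.grab_frame('scene')
for n in ("s_hook",):
    for r in robot.spot_in(n,"wrist")[:3]: print(n,np.round(r["bbox"]),round(r["p"],2))
z=lambda im,s:cv2.resize(im,s,interpolation=cv2.INTER_CUBIC)
cv2.imwrite('pics/c4.png',np.hstack([z(w,(480,300)),z(s[90:190,190:290],(300,300))]))
print(proj('scene',[626.9,-206.7,249]),proj('wrist',[626.9,-206.7,249]))
E
```

```text
t 14.2 p [ 602.59  -200.731  242.379] q [-0.233  0.46   0.634  1.679 -0.299  1.101  1.616] gap 87.97769859866257 F [-0.302  0.366  0.038]
x [-0.904  0.428  0.   ] y [ 0.428  0.904 -0.001] z [-0. -0. -1.]
yaw -0.001 shift cm before yaw [-2.452  0.502  0.138] after yaw [-2.453  0.499  0.138]
s_hook [328. 257. 348. 381.] 0.72
[244.616 134.164] [324.271 306.402]
```

View pics/c4.png

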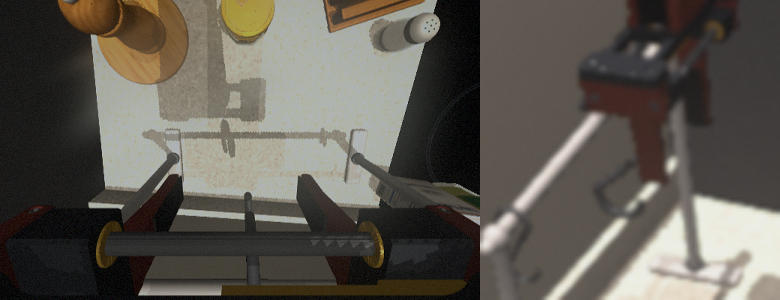

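Request:
drive_tool(
  commands=[
    {"dx": -0.8, "dy": 0.6, "dz": 0.1, "yaw": 0, "gripper": 0},
    {"dx": -1.0, "dy": 0.4, "dz": 0, "yaw": 0, "gripper": 0},
    {"dx": -0.65, "dy": 0, "dz": 0, "yaw": 0, "gripper": 0},
    {"dx": 0, "dy": 0, "dz": 0, "yaw": 0, "gripper": 0},
    {"dx": 0, "dy": 0, "dz": 0, "yaw": 0, "gripper": 0.6},
    {"dx": 0, "dy": 0, "dz": 0, "yaw": 0, "gripper": 0.6},
    {"dx": 0, "dy": 0, "dz": 0, "yaw": 0, "gripper": 0.6},
    {"dx": 0, "dy": 0, "dz": 0, "yaw": 0, "gripper": 0.6},
  ],
)

```text
time: 15.35
ee_pos: [628.8, -201.4, 241.7]
tcp_rot: [0.219, 0.976, 0.0, 0.0]
force: [-0.1, 0.1, -0.8]
finger_gap: 51.5
gripper_force: 0.0
```

```bash
python3 - <<'E'
from h import *
go([626.9,-206.7,241],[.427,.904])
w=robot.grab_frame('wrist');cv2.imwrite('pics/w5.png',w)
r=robot.trace("s_hook","wrist")
for q in r[:1]:
    m=q["pixels"];print(q["p"],q["bbox"])
    for y in range(230,390,8):
        x=np.nonzero(m[y])[0]
        if len(x):print(y,x.min(),x.max(),end=' | ')
s,p,R_=st();print(proj('wrist',p-8*R_[:,2]))
E
```

```text
t 15.35 p [ 628.84  -201.388  241.709] q [-0.217  0.505  0.625  1.616 -0.319  1.125  1.616] gap 51.49525236420647 F [-0.101  0.097 -0.8  ]
x [-0.904  0.428 -0.   ] y [0.428 0.904 0.   ] z [ 0.  0. -1.]
yaw -0.001 shift cm before yaw [-0.052 -0.563  0.071] after yaw [-0.051 -0.563  0.071]
0.72 [306.0, 229.5, 325.2, 380.3]
230 313 320 | 238 312 321 | 246 311 322 | 254 308 321 | 262 308 322 | 270 306 322 | 278 306 322 | 286 306 322 | 294 305 321 | 302 306 322 | 342 307 322 | 350 306 324 | 358 308 323 | 366 308 324 | 374 309 324 | [315.713 266.191]
```

Request:
drive_tool(
  commands=[
    {"dx": 0, "dy": 0, "dz": 0, "yaw": 0, "gripper": 0.85},
    {"dx": 0, "dy": 0, "dz": 0, "yaw": 0, "gripper": 1},
    {"dx": 0, "dy": 0, "dz": 0, "yaw": 0, "gripper": 1},
    {"dx": 0, "dy": 0, "dz": 0, "yaw": 0, "gripper": 1},
    {"dx": 0, "dy": 0, "dz": 0, "yaw": 0, "gripper": 1},
    {"dx": 0, "dy": 0, "dz": 0, "yaw": 0, "gripper": 1},
    {"dx": 0, "dy": 0, "dz": 0, "yaw": 0, "gripper": 1},
    {"dx": 0, "dy": 0, "dz": 0, "yaw": 0, "gripper": 1},
  ],
  squeeze=55,
)

```text
time: 16.45
ee_pos: [628.9, -201.4, 241.6]
tcp_rot: [0.219, 0.976, 0.0, -0.0]
force: [-0.3, 0.1, 0.0]
finger_gap: 7.4
gripper_force: 55.0
```

Request:
drive_tool(
  commands=[
    {"dx": 0, "dy": 0, "dz": -0.5, "yaw": 0, "gripper": 1},
    {"dx": 0, "dy": 0, "dz": -1, "yaw": 0, "gripper": 1},
    {"dx": 0, "dy": 0, "dz": -1, "yaw": 0, "gripper": 1},
    {"dx": 0, "dy": 0, "dz": -0.7, "yaw": 0, "gripper": 1},
    {"dx": 0, "dy": 0, "dz": 0, "yaw": 0, "gripper": 1},
    {"dx": 0, "dy": 0, "dz": 0, "yaw": 0, "gripper": 1},
    {"dx": 1, "dy": 0, "dz": 0, "yaw": 0, "gripper": 1},
    {"dx": 2, "dy": 0, "dz": 0, "yaw": 0, "gripper": 1},
  ],
)

```text
time: 17.45
ee_pos: [601.1, -188.4, 273.1]
tcp_rot: [0.219, 0.976, -0.0, -0.0]
force: [-0.2, -0.3, -1.3]
finger_gap: 7.5
gripper_force: 55.0
```

Request:
drive_tool(
  commands=[
    {"dx": 2, "dy": 0, "dz": -0.3, "yaw": 0, "gripper": 1},
    {"dx": 2, "dy": 0, "dz": -0.8, "yaw": 0, "gripper": 1},
    {"dx": 1, "dy": 0.5, "dz": -1.2, "yaw": -0.03, "gripper": 1},
    {"dx": 0, "dy": 1.5, "dz": -1.2, "yaw": -0.06, "gripper": 1},
    {"dx": 0, "dy": 2.5, "dz": -0.8, "yaw": -0.07, "gripper": 1},
    {"dx": 0, "dy": 3, "dz": -0.4, "yaw": -0.07, "gripper": 1},
    {"dx": 0, "dy": 3, "dz": 0, "yaw": -0.06, "gripper": 1},
    {"dx": 0, "dy": 3, "dz": 0, "yaw": 0, "gripper": 1},
  ],
)

```text
time: 18.45
ee_pos: [592.9, -34.7, 320.0]
tcp_rot: [0.074, 0.997, -0.0, -0.0]
force: [0.6, -0.6, 0.4]
finger_gap: 7.3
gripper_force: 55.0
```

```bash
python3 - <<'E'
from h import *
go([533,58,320],[.148,.989])
E
```

```text
t 18.45 p [592.894 -34.677 319.989] q [-0.489  0.299  0.567  1.678 -0.17   1.215  1.54 ] gap 7.291563926571574 F [ 0.567 -0.563  0.371]
x [-0.989  0.147  0.001] y [ 0.147  0.989 -0.   ] z [-0.001  0.    -1.   ]
yaw 0.001 shift cm before yaw [7.287 8.286 0.005] after yaw [7.295 8.279 0.005]
```

Request:
drive_tool(
  commands=[
    {"dx": 1.2, "dy": 2.2, "dz": 0, "yaw": 0, "gripper": 1},
    {"dx": 1.8, "dy": 2.2, "dz": 0, "yaw": 0, "gripper": 1},
    {"dx": 1.8, "dy": 1.9, "dz": 0, "yaw": 0, "gripper": 1},
    {"dx": 1.5, "dy": 1.2, "dz": 0, "yaw": 0, "gripper": 1},
    {"dx": 1, "dy": 0.5, "dz": 0, "yaw": 0, "gripper": 1},
    {"dx": 0, "dy": 0, "dz": 0, "yaw": 0, "gripper": 1},
    {"dx": 0, "dy": 0, "dz": 0, "yaw": 0, "gripper": 1},
    {"dx": 0, "dy": 0, "dz": 0, "yaw": 0, "gripper": 1},
  ],
)

```text
time: 19.45
ee_pos: [532.8, 51.8, 320.6]
tcp_rot: [0.076, 0.997, -0.0, 0.0]
force: [0.8, -0.6, -1.4]
finger_gap: 7.2
gripper_force: 55.0
```

```bash
python3 - <<'E'
from h import *
go([533,58,320],[.148,.989])
w=robot.grab_frame('wrist');cv2.imwrite('pics/w6.png',w)
s=robot.grab_frame('scene');t=robot.grab_frame('top')
cv2.imwrite('pics/s6.png',s);cv2.imwrite('pics/t6.png',t)
z=lambda im,s:cv2.resize(im,s,interpolation=cv2.INTER_CUBIC)
cv2.imwrite('pics/c6.png',np.hstack([z(w[170:390,200:440],(480,440)),z(s[130:290,260:376],(319,440))]))
for n,c in (("board","wrist"),("board_hole","wrist"),("s_hook","wrist"),("s_hook","scene")):
    for r in robot.spot_in(n,c)[:2]: print(n,c,np.round(r["bbox"],1),round(r["p"],2))
E
```

```text
t 19.45 p [532.841  51.755 320.643] q [-0.667  0.175  0.527  1.807 -0.094  1.184  1.306] gap 7.189898584905021 F [ 0.752 -0.608 -1.367]
x [-0.988  0.152 -0.   ] y [ 0.152  0.988 -0.   ] z [ 0. -0. -1.]
yaw -0.004 shift cm before yaw [0.079 0.62  0.064] after yaw [0.077 0.62  0.064]
board wrist [270.6 145.6 375.1 170.6] 0.91
board_hole wrist [269.4 141.3 374.4 167.9] 0.76
s_hook wrist [310.1 229.4 329.9 380.4] 0.94
s_hook scene [264.3 149.9 291.3 197.3] 0.68
s_hook scene [303.6 207.6 311.  287.2] 0.53
```

View pics/c6.png

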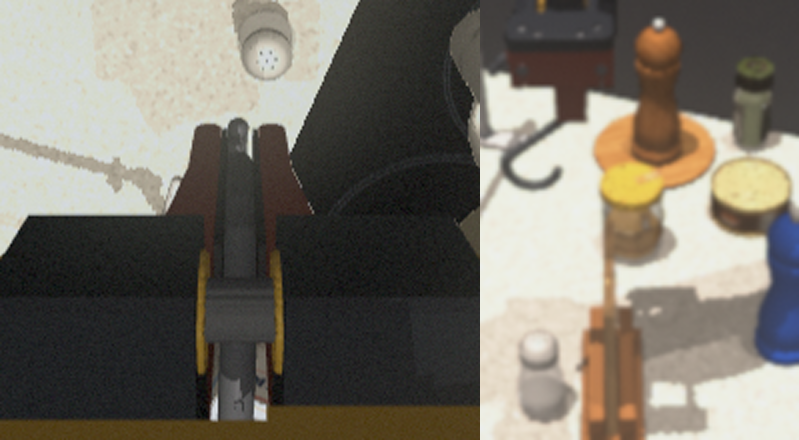

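```bash
python3 - <<'E'
from h import *
s,p,r=st();xh=-r[:,0];H=p+28*xh-[0,0,20.6]
for nm,(a,z) in dict(tip=(-20,-39),bottom=(0,-64),right=(24,-40),crown=(0,68)).items(): print(nm,proj('scene',H+a*xh+[0,0,z]),proj('wrist',H+a*xh+[0,0,z]))
w=cv2.imread('pics/w6.png')[135:185,255:390]
t=cv2.imread('pics/t6.png')[180:215,262:322]
z=lambda im,s:cv2.resize(im,s,interpolation=cv2.INTER_NEAREST)
cv2.imwrite('pics/c7.png',np.vstack([z(w,(675,250)),np.hstack([z(t,(480,280)),np.zeros((280,195,3),np.uint8)])]))
C=np.array([512.8,61.4,0]);xb=np.array([.989,-.148,0]);yb=np.array([.148,.989,0])
for c in('wrist','top','scene'):
  print(c,[proj(c,C+a*xb+b*yb+[0,0,158]).round(1).tolist() for a in(-4.5,4.5) for b in(-55,55)])
E
```

```text
tip [290.076 190.353] [316.789 229.634]
bottom [281.157 199.601] [317.092 240.49 ]
right [268.891 191.002] [316.924 281.655]
crown [276.977 147.163] [314.786 370.781]
wrist [[269.6, 160.9], [377.2, 160.6], [270.1, 169.6], [376.8, 169.3]]
top [[307.7, 196.7], [270.1, 192.0], [308.1, 193.7], [270.5, 188.9]]
scene [[307.1, 210.9], [307.1, 245.9], [303.2, 211.0], [302.9, 245.9]]
```

View pics/c7.png

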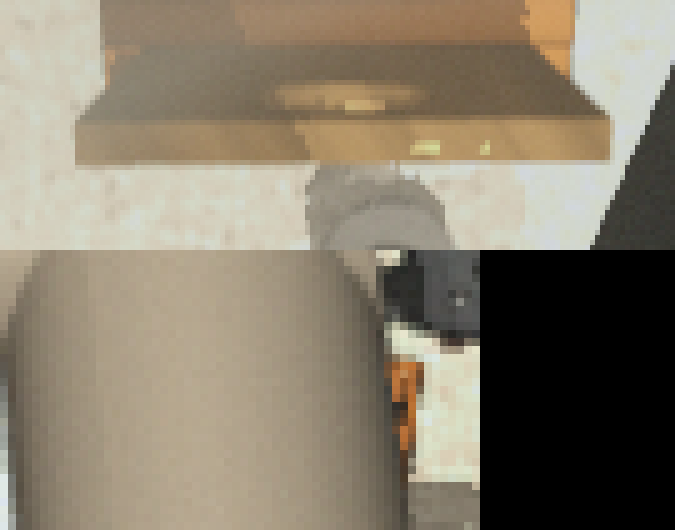

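Request:
drive_tool(
  commands=[
    {"dx": 0.46, "dy": 0.5, "dz": 0, "yaw": 0, "gripper": 1},
    {"dx": 0, "dy": 0, "dz": 1.5, "yaw": 0, "gripper": 1},
    {"dx": 0, "dy": 0, "dz": 2.5, "yaw": 0, "gripper": 1},
    {"dx": 0, "dy": 0, "dz": 3, "yaw": 0, "gripper": 1},
    {"dx": 0, "dy": 0, "dz": 2.5, "yaw": 0, "gripper": 1},
    {"dx": 0, "dy": 0, "dz": 1.8, "yaw": 0, "gripper": 1},
    {"dx": 0, "dy": 0, "dz": 1, "yaw": 0, "gripper": 1},
    {"dx": 0, "dy": 0, "dz": 0, "yaw": 0, "gripper": 1},
  ],
)

```text
time: 20.8
ee_pos: [528.1, 58.0, 196.8]
tcp_rot: [0.076, 0.997, -0.0, -0.001]
force: [-0.1, 1.0, -0.9]
finger_gap: 7.2
gripper_force: 55.0
```

```bash
python3 - <<'E'
from h import *
C=np.array([511.2,61.7,0]);xb=np.array([.988,-.152,0]);yb=np.array([.152,.988,0])
P=C-19.5*xb-1.5*yb;P[2]=197.6
go(P,[.152,.988])
w=robot.grab_frame('wrist');s=robot.grab_frame('scene')
cv2.imwrite('pics/w8.png',w);cv2.imwrite('pics/s8.png',s)
z=lambda im,s:cv2.resize(im,s,interpolation=cv2.INTER_CUBIC)
cv2.imwrite('pics/c8.png',np.hstack([z(w[100:300,200:440],(480,400)),z(s[170:290,260:350],(300,400))]))
E
```

```text
t 20.8 p [528.12   57.977 196.843] q [-0.633  0.304  0.495  1.962 -0.179  0.92   1.371] gap 7.191630886215741 F [-0.068  0.997 -0.889]
x [-0.989  0.151  0.001] y [ 0.151  0.989 -0.001] z [-0.001 -0.001 -1.   ]
yaw 0.001 shift cm before yaw [ 3.678 -0.036 -0.071] after yaw [ 3.678 -0.039 -0.071]
```

View pics/c8.png

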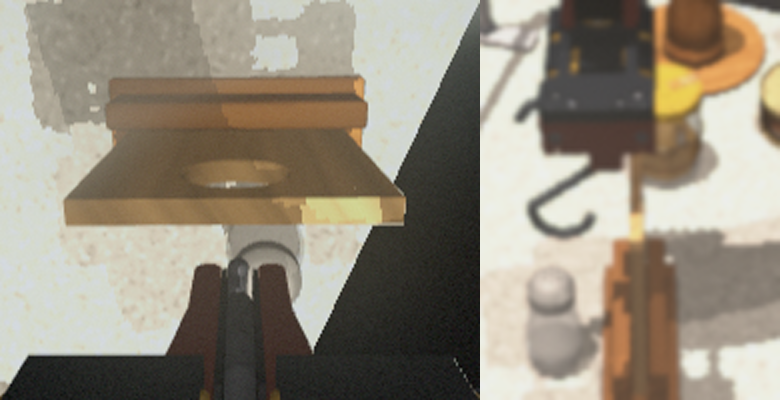

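```bash
python3 - <<'E'
from h import *
C=np.array([511.2,61.7,0]);xb=np.array([.988,-.152,0]);yb=np.array([.152,.988,0])
for c in('wrist','scene'):
  print(c,[proj(c,C+a*xb+b*yb+[0,0,158]).round(1).tolist() for a in(-4.5,4.5) for b in(-55,55)],'hole front',proj(c,C-4.5*xb+[0,0,124]),proj(c,C-4.5*xb+[0,0,144]),proj(c,C-4.5*xb+[0,0,104]))
s,p,r=st();xh=-r[:,0];H=p+28*xh-[0,0,20.6]
for nm,(a,z) in dict(tip=(-20,-39),bottom=(0,-64),right=(24,-40)).items(): print(nm,proj('scene',H+a*xh+[0,0,z]),proj('wrist',H+a*xh+[0,0,z]))
g=cv2.cvtColor(cv2.imread('pics/w8.png'),cv2.COLOR_BGR2GRAY);print(g[192:240,300].tolist())
for y in (226,228,230,232,234,238): print(y,g[y,305:335].tolist())
E
```

```text
wrist [[232.6, 197.0], [403.0, 197.1], [233.7, 210.2], [401.9, 210.3]] hole front [318.006 184.272] [317.883 191.326] [318.111 178.293]
scene [[307.9, 210.9], [307.8, 245.9], [304.0, 211.0], [303.6, 245.9]] hole front [308.119 238.216] [307.961 232.025] [308.272 244.237]
tip [294.441 233.666] [316.767 229.544]
bottom [286.161 241.429] [317.064 240.39 ]
right [274.978 234.232] [316.904 281.566]
[97, 83, 84, 85, 84, 85, 83, 103, 115, 112, 114, 115, 117, 118, 116, 120, 121, 121, 119, 122, 163, 200, 206, 208, 209, 208, 205, 205, 200, 201, 202, 204, 204, 205, 207, 209, 207, 207, 208, 189, 120, 63, 65, 64, 66, 65, 63, 63]
226 [204, 206, 206, 206, 206, 204, 204, 197, 162, 157, 155, 141, 142, 134, 111, 87, 88, 95, 110, 116, 124, 126, 130, 133, 134, 134, 136, 135, 134, 137]
228 [205, 203, 211, 213, 212, 210, 209, 209, 189, 171, 160, 145, 121, 87, 82, 82, 113, 127, 131, 134, 135, 136, 137, 139, 138, 139, 139, 143, 139, 140]
230 [203, 205, 206, 207, 206, 207, 212, 213, 210, 166, 99, 68, 68, 72, 68, 68, 67, 85, 123, 139, 141, 143, 146, 146, 150, 149, 151, 151, 151, 151]
232 [84, 83, 83, 142, 170, 191, 209, 210, 210, 90, 73, 73, 75, 78, 72, 84, 82, 81, 78, 125, 152, 157, 160, 164, 156, 134, 95, 97, 75, 74]
234 [65, 62, 64, 64, 65, 101, 147, 112, 114, 73, 71, 77, 75, 79, 116, 104, 99, 94, 87, 125, 169, 131, 120, 126, 88, 62, 62, 64, 64, 59]
238 [66, 63, 64, 64, 64, 84, 56, 59, 76, 67, 66, 70, 70, 69, 71, 95, 82, 84, 104, 183, 184, 82, 55, 58, 84, 61, 63, 62, 61, 64]
```

Request:
drive_tool(
  commands=[
    {"dx": 0.4, "dy": -0.1, "dz": -0.05, "yaw": 0, "gripper": 1},
    {"dx": 0.5, "dy": 0, "dz": 0, "yaw": 0, "gripper": 1},
    {"dx": 0.6, "dy": 0, "dz": 0, "yaw": 0, "gripper": 1},
    {"dx": 0.6, "dy": 0, "dz": 0, "yaw": 0, "gripper": 1},
    {"dx": 0.6, "dy": 0, "dz": 0, "yaw": 0, "gripper": 1},
    {"dx": 0.5, "dy": 0, "dz": 0, "yaw": 0, "gripper": 1},
    {"dx": 0.35, "dy": 0, "dz": 0, "yaw": 0, "gripper": 1},
    {"dx": 0, "dy": 0, "dz": 0, "yaw": 0, "gripper": 1},
  ],
)

```text
time: 21.9
ee_pos: [493.2, 62.5, 198.2]
tcp_rot: [0.076, 0.997, 0.0, 0.0]
force: [1.1, -0.5, -1.0]
finger_gap: 7.1
gripper_force: 55.0
```

```bash
python3 - <<'E'
from h import *
go([493,63.2,197.6],[.152,.988])
w=robot.grab_frame('wrist');s=robot.grab_frame('scene')
cv2.imwrite('pics/w9.png',w);cv2.imwrite('pics/s9.png',s)
z=lambda im,s:cv2.resize(im,s,interpolation=cv2.INTER_CUBIC)
cv2.imwrite('pics/c9.png',np.hstack([z(w[120:320,200:440],(480,400)),z(s[170:290,260:350],(300,400))]))
E
```

```text
t 21.9 p [493.242  62.549 198.194] q [-0.675  0.239  0.496  2.036 -0.145  0.899  1.319] gap 7.091989711013678 F [ 1.12  -0.461 -1.03 ]
x [-0.989  0.151 -0.   ] y [0.151 0.989 0.   ] z [ 0.  0. -1.]
yaw 0.001 shift cm before yaw [0.034 0.061 0.059] after yaw [0.034 0.061 0.059]
```

View pics/c9.png

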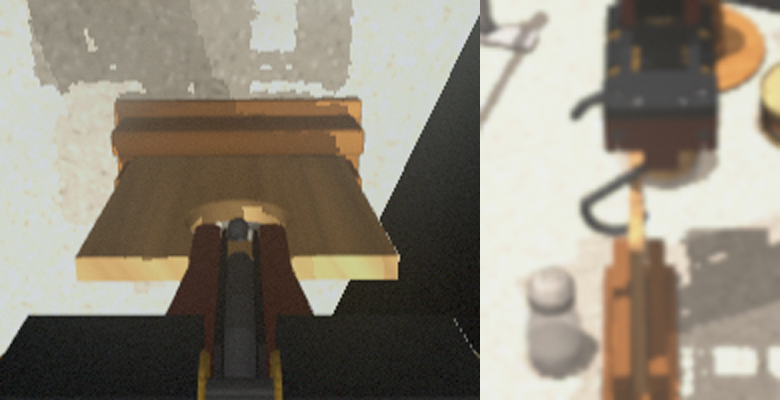

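Request:
drive_tool(
  commands=[
    {"dx": 0, "dy": 0, "dz": -0.3, "yaw": 0, "gripper": 1},
    {"dx": 0, "dy": 0, "dz": -0.4, "yaw": 0, "gripper": 1},
    {"dx": 0.1, "dy": 0, "dz": -0.4, "yaw": 0, "gripper": 1},
    {"dx": 0.2, "dy": 0, "dz": -0.4, "yaw": 0, "gripper": 1},
    {"dx": 0.2, "dy": 0, "dz": -0.3, "yaw": 0, "gripper": 1},
    {"dx": 0.2, "dy": 0, "dz": -0.2, "yaw": 0, "gripper": 1},
    {"dx": 0.1, "dy": 0, "dz": -0.2, "yaw": 0, "gripper": 1},
    {"dx": 0, "dy": 0, "dz": 0, "yaw": 0, "gripper": 1},
  ],
)

```text
time: 23.0
ee_pos: [485.5, 63.7, 220.3]
tcp_rot: [0.076, 0.997, 0.0, 0.0]
force: [0.2, -0.3, -2.7]
finger_gap: 7.1
gripper_force: 55.0
```

Request:
drive_tool(
  commands=[
    {"dx": 0, "dy": 0, "dz": -0.2, "yaw": 0, "gripper": 1},
    {"dx": 0, "dy": 0, "dz": -0.3, "yaw": 0, "gripper": 1},
    {"dx": 0, "dy": 0, "dz": -0.3, "yaw": 0, "gripper": 1},
    {"dx": 0, "dy": 0, "dz": -0.3, "yaw": 0, "gripper": 1},
    {"dx": 0, "dy": 0, "dz": -0.3, "yaw": 0, "gripper": 1},
    {"dx": 0, "dy": 0, "dz": -0.3, "yaw": 0, "gripper": 1},
    {"dx": 0, "dy": 0, "dz": -0.2, "yaw": 0, "gripper": 1},
    {"dx": 0, "dy": 0, "dz": 0, "yaw": 0, "gripper": 1},
  ],
)

```text
time: 24.0
ee_pos: [485.6, 63.7, 239.3]
tcp_rot: [0.076, 0.997, 0.0, 0.0]
force: [0.9, -0.7, -3.0]
finger_gap: 7.0
gripper_force: 55.0
```

Request:
drive_tool(
  commands=[
    {"dx": 0, "dy": 0, "dz": -0.4, "yaw": 0, "gripper": 1},
    {"dx": 0, "dy": 0, "dz": -0.6, "yaw": 0, "gripper": 1},
    {"dx": 0, "dy": 0, "dz": -0.8, "yaw": 0, "gripper": 1},
    {"dx": 0, "dy": 0, "dz": -0.8, "yaw": 0, "gripper": 1},
    {"dx": 0, "dy": 0, "dz": -0.8, "yaw": 0, "gripper": 1},
    {"dx": 0, "dy": 0, "dz": -0.8, "yaw": 0, "gripper": 1},
    {"dx": 0, "dy": 0, "dz": -0.6, "yaw": 0, "gripper": 1},
    {"dx": 0, "dy": 0, "dz": -0.3, "yaw": 0, "gripper": 1},
  ],
)

```text
time: 25.0
ee_pos: [485.6, 63.7, 290.6]
tcp_rot: [0.076, 0.997, 0.0, 0.0]
force: [-0.3, -0.1, -2.1]
finger_gap: 7.2
gripper_force: 55.0
```

Request:
drive_tool(
  commands=[
    {"dx": 0, "dy": 0, "dz": -0.4, "yaw": 0, "gripper": 1},
    {"dx": 0, "dy": 0, "dz": -0.6, "yaw": 0, "gripper": 1},
    {"dx": 0, "dy": 0, "dz": -0.8, "yaw": 0, "gripper": 1},
    {"dx": 0, "dy": 0, "dz": -0.8, "yaw": 0, "gripper": 1},
    {"dx": 0, "dy": 0, "dz": -0.8, "yaw": 0, "gripper": 1},
    {"dx": 0, "dy": 0, "dz": -0.6, "yaw": 0, "gripper": 1},
    {"dx": 0, "dy": 0, "dz": -0.4, "yaw": 0, "gripper": 1},
    {"dx": 0, "dy": 0, "dz": 0, "yaw": 0, "gripper": 1},
  ],
)

```text
time: 26.0
ee_pos: [485.6, 63.7, 334.4]
tcp_rot: [0.076, 0.997, 0.0, 0.0]
force: [-0.3, 0.0, -2.7]
finger_gap: 7.1
gripper_force: 55.0
```

```bash
python3 - <<'E'
from h import *
go([628.9,-201.4,331],[.427,.904])
s=robot.grab_frame('scene');cv2.imwrite('pics/s10.png',s)
s,p,r=st();xh=-r[:,0];H=p+28*xh-[0,0,20.6]
print('valley',proj('scene',H-[0,0,60]),'board bottom',proj('scene',H-[0,0,192]),'top',proj('scene',H-[0,0,42]))
print([ (np.round(x["bbox"]),x["p"]) for x in robot.spot_in("board","scene")][:2])
E
```

```text
t 26.0 p [485.625  63.7   334.373] q [-0.733  0.067  0.509  1.88  -0.035  1.203  1.207] gap 7.068145762497928 F [-0.348  0.044 -2.685]
x [-0.989  0.151 -0.   ] y [0.151 0.989 0.   ] z [ 0.  0. -1.]
yaw 0.289 shift cm before yaw [-18.171 -24.039   0.337] after yaw [-24.277 -17.851   0.337]
valley [303.764 194.228] board bottom [305.185 238.394] top [303.548 187.509]
[(array([305., 167., 318., 249.]), 0.59)]
```

Request:
drive_tool(
  commands=[
    {"dx": 0, "dy": 0, "dz": 0, "yaw": 0.03, "gripper": 1},
    {"dx": 0, "dy": 0, "dz": 0, "yaw": 0.05, "gripper": 1},
    {"dx": 0, "dy": 0, "dz": 0, "yaw": 0.06, "gripper": 1},
    {"dx": 0, "dy": 0, "dz": 0, "yaw": 0.06, "gripper": 1},
    {"dx": 0, "dy": 0, "dz": 0, "yaw": 0.06, "gripper": 1},
    {"dx": -0.3, "dy": -0.3, "dz": 0, "yaw": 0.03, "gripper": 1},
    {"dx": -0.6, "dy": -0.7, "dz": 0, "yaw": 0, "gripper": 1},
    {"dx": -0.9, "dy": -1, "dz": 0, "yaw": 0, "gripper": 1},
  ],
)

```text
time: 27.1
ee_pos: [493.6, 37.1, 334.1]
tcp_rot: [0.219, 0.976, -0.0, 0.0]
force: [0.1, -0.9, -3.2]
finger_gap: 7.6
gripper_force: 55.0
```

Request:
drive_tool(
  commands=[
    {"dx": -1.2, "dy": -1.3, "dz": 0, "yaw": 0, "gripper": 1},
    {"dx": -1.3, "dy": -1.5, "dz": 0, "yaw": 0, "gripper": 1},
    {"dx": -1.4, "dy": -1.5, "dz": 0, "yaw": 0, "gripper": 1},
    {"dx": -1.4, "dy": -1.5, "dz": 0, "yaw": 0, "gripper": 1},
    {"dx": -1.4, "dy": -1.5, "dz": 0, "yaw": 0, "gripper": 1},
    {"dx": -1.4, "dy": -1.5, "dz": 0, "yaw": 0, "gripper": 1},
    {"dx": -1.3, "dy": -1.5, "dz": 0, "yaw": 0, "gripper": 1},
    {"dx": -1.1, "dy": -1.3, "dz": 0, "yaw": 0, "gripper": 1},
  ],
)

```text
time: 28.1
ee_pos: [538.7, -113.8, 334.2]
tcp_rot: [0.22, 0.976, -0.0, 0.0]
force: [-0.9, -0.4, -2.7]
finger_gap: 7.6
gripper_force: 55.0
```

Request:
drive_tool(
  commands=[
    {"dx": -0.9, "dy": -1, "dz": 0, "yaw": 0, "gripper": 1},
    {"dx": -0.6, "dy": -0.7, "dz": 0, "yaw": 0, "gripper": 1},
    {"dx": -0.3, "dy": -0.4, "dz": 0, "yaw": 0, "gripper": 1},
    {"dx": 0, "dy": 0, "dz": 0, "yaw": 0, "gripper": 1},
    {"dx": 0, "dy": 0, "dz": 0, "yaw": 0, "gripper": 1},
    {"dx": 0, "dy": 0, "dz": 0, "yaw": 0, "gripper": 1},
    {"dx": 0, "dy": 0, "dz": 0, "yaw": 0, "gripper": 1},
    {"dx": 0, "dy": 0, "dz": 0, "yaw": 0, "gripper": 1},
  ],
)

```text
time: 29.1
ee_pos: [546.0, -138.4, 334.2]
tcp_rot: [0.219, 0.976, 0.0, 0.0]
force: [-0.2, 0.4, -2.5]
finger_gap: 7.2
gripper_force: 55.0
```

```bash
python3 - <<'E'
from h import *
go([637.5,-183.3,274],[.427,.904])
robot.grab_frame('wrist');robot.grab_frame('scene')
for n in ("s_hook","board"):
  for c in ("wrist","scene"): print(n,c,[(np.round(x["bbox"]),round(x["p"],2)) for x in robot.spot_in(n,c)][:2])
s,p,r=st();xh=-r[:,0];H=p+28*xh-[0,0,20.6]
print(proj('wrist',H-20*xh-[0,0,39]),proj('wrist',H+[0,0,68]))
for c in('wrist','scene'):print([proj(c,H+b*r[:,1]-[0,0,z]).round() for z in(42,192) for b in(-55,55)])
E
```

```text
t 29.1 p [ 545.973 -138.358  334.187] q [-0.423  0.238  0.685  1.733 -0.159  1.227  1.432] gap 7.20897024417286 F [-0.223  0.425 -2.515]
x [-0.904  0.427 -0.   ] y [0.427 0.904 0.   ] z [ 0.  0. -1.]
yaw -0.0 shift cm before yaw [-10.195  -0.152   6.019] after yaw [-10.195  -0.155   6.019]
s_hook wrist [(array([310., 230., 327., 381.]), 0.88)]
s_hook scene [(array([257., 123., 277., 139.]), 0.54)]
board wrist [(array([242., 182., 395., 258.]), 0.8)]
board scene [(array([263., 123., 290., 193.]), 0.8), (array([315., 135., 331., 191.]), 0.75)]
[316.803 230.316] [314.845 371.744]
[array([245., 253.]), array([389., 253.]), array([273., 197.]), array([363., 197.])]
[array([275., 125.]), array([259., 148.]), array([279., 172.]), array([265., 198.])]
```

Request:
drive_tool(
  commands=[
    {"dx": 0, "dy": 0, "dz": 0.5, "yaw": 0, "gripper": 1},
    {"dx": 0, "dy": 0, "dz": 0.9, "yaw": 0, "gripper": 1},
    {"dx": 0, "dy": 0, "dz": 1.2, "yaw": 0, "gripper": 1},
    {"dx": 0, "dy": 0, "dz": 1.2, "yaw": 0, "gripper": 1},
    {"dx": 0, "dy": 0, "dz": 1, "yaw": 0, "gripper": 1},
    {"dx": -0.3, "dy": -0.1, "dz": 0.7, "yaw": 0, "gripper": 1},
    {"dx": -0.7, "dy": 0, "dz": 0.4, "yaw": 0, "gripper": 1},
    {"dx": -1, "dy": 0, "dz": 0, "yaw": 0, "gripper": 1},
  ],
)

```text
time: 30.4
ee_pos: [564.2, -148.2, 275.0]
tcp_rot: [0.219, 0.976, 0.0, -0.0]
force: [-0.3, -0.8, -2.6]
finger_gap: 7.3
gripper_force: 55.0
```

Request:
drive_tool(
  commands=[
    {"dx": -1, "dy": 0, "dz": 0, "yaw": 0, "gripper": 1},
    {"dx": -1, "dy": 0, "dz": 0, "yaw": 0, "gripper": 1},
    {"dx": -1, "dy": 0, "dz": 0, "yaw": 0, "gripper": 1},
    {"dx": -1, "dy": 0, "dz": 0, "yaw": 0, "gripper": 1},
    {"dx": -0.9, "dy": 0, "dz": 0, "yaw": 0, "gripper": 1},
    {"dx": -0.7, "dy": 0, "dz": 0, "yaw": 0, "gripper": 1},
    {"dx": -0.5, "dy": 0, "dz": 0, "yaw": 0, "gripper": 1},
    {"dx": 0, "dy": 0, "dz": 0, "yaw": 0, "gripper": 1},
  ],
)

```text
time: 31.4
ee_pos: [618.9, -174.2, 275.1]
tcp_rot: [0.219, 0.976, -0.0, -0.0]
force: [0.7, -0.8, -3.7]
finger_gap: 7.6
gripper_force: 55.0
```

```bash
python3 - <<'E'
from h import *
go([637.5,-183.3,275],[.427,.904])
E
```

```text
t 31.4 p [ 618.914 -174.185  275.07 ] q [-0.286  0.447  0.651  1.622 -0.288  1.17   1.56 ] gap 7.635013099070032 F [ 0.703 -0.809 -3.736]
x [-0.904  0.428  0.   ] y [ 0.428  0.904 -0.   ] z [-0. -0. -1.]
yaw -0.001 shift cm before yaw [-2.07  -0.029  0.007] after yaw [-2.07  -0.03   0.007]
```

Request:
drive_tool(
  commands=[
    {"dx": -0.4, "dy": 0, "dz": 0, "yaw": 0, "gripper": 1},
    {"dx": -0.7, "dy": 0, "dz": 0, "yaw": 0, "gripper": 1},
    {"dx": -0.6, "dy": 0, "dz": 0, "yaw": 0, "gripper": 1},
    {"dx": -0.4, "dy": 0, "dz": 0, "yaw": 0, "gripper": 1},
    {"dx": 0, "dy": 0, "dz": 0.3, "yaw": 0, "gripper": 1},
    {"dx": 0, "dy": 0, "dz": 0.5, "yaw": 0, "gripper": 1},
    {"dx": 0, "dy": 0, "dz": 0.6, "yaw": 0, "gripper": 1},
    {"dx": 0, "dy": 0, "dz": 0.6, "yaw": 0, "gripper": 1},
  ],
)

```text
time: 32.4
ee_pos: [637.5, -182.9, 254.5]
tcp_rot: [0.219, 0.976, 0.0, -0.0]
force: [-0.8, -0.2, -3.7]
finger_gap: 7.5
gripper_force: 55.0
```

Request:
drive_tool(
  commands=[
    {"dx": 0, "dy": 0, "dz": 0.5, "yaw": 0, "gripper": 1},
    {"dx": 0, "dy": 0, "dz": 0.3, "yaw": 0, "gripper": 1},
    {"dx": 0, "dy": 0, "dz": 0.2, "yaw": 0, "gripper": 1},
    {"dx": 0, "dy": 0, "dz": 0.1, "yaw": 0, "gripper": 1},
    {"dx": 0, "dy": 0, "dz": 0.1, "yaw": 0, "gripper": 1},
    {"dx": 0, "dy": 0, "dz": 0.1, "yaw": 0, "gripper": 1},
    {"dx": 0, "dy": 0, "dz": 0, "yaw": 0, "gripper": 1},
    {"dx": 0, "dy": 0, "dz": 0, "yaw": 0, "gripper": 1},
  ],
)

```text
time: 33.4
ee_pos: [637.7, -183.0, 242.2]
tcp_rot: [0.219, 0.976, 0.0, 0.0]
force: [-0.5, 0.3, -3.1]
finger_gap: 7.6
gripper_force: 55.0
```

Request:
drive_tool(
  commands=[
    {"dx": 0, "dy": 0, "dz": 0.05, "yaw": 0, "gripper": 1},
    {"dx": 0, "dy": 0, "dz": 0.05, "yaw": 0, "gripper": 1},
    {"dx": 0, "dy": 0, "dz": 0.05, "yaw": 0, "gripper": 1},
    {"dx": 0, "dy": 0, "dz": 0, "yaw": 0, "gripper": 1},
    {"dx": 0, "dy": 0, "dz": 0, "yaw": 0, "gripper": 1},
    {"dx": 0, "dy": 0, "dz": 0, "yaw": 0, "gripper": 1},
    {"dx": 0, "dy": 0, "dz": 0, "yaw": 0, "gripper": 1},
    {"dx": 0, "dy": 0, "dz": 0, "yaw": 0, "gripper": 1},
  ],
)

```text
time: 34.4
ee_pos: [638.0, -183.2, 241.3]
tcp_rot: [0.219, 0.976, 0.0, 0.0]
force: [-2.4, 1.5, 5.5]
finger_gap: 7.2
gripper_force: 55.0
```

Request:
drive_tool(
  commands=[
    {"dx": 0, "dy": 0, "dz": -0.05, "yaw": 0, "gripper": 1},
    {"dx": 0, "dy": 0, "dz": 0, "yaw": 0, "gripper": 1},
    {"dx": 0, "dy": 0, "dz": 0, "yaw": 0, "gripper": 1},
    {"dx": 0, "dy": 0, "dz": 0, "yaw": 0, "gripper": 1},
    {"dx": 0, "dy": 0, "dz": 0, "yaw": 0, "gripper": 1},
    {"dx": 0, "dy": 0, "dz": 0, "yaw": 0, "gripper": 0.9},
    {"dx": 0, "dy": 0, "dz": 0, "yaw": 0, "gripper": 0.8},
    {"dx": 0, "dy": 0, "dz": 0, "yaw": 0, "gripper": 0.65},
  ],
  squeeze=8,
)

```text
time: 35.4
ee_pos: [637.5, -182.7, 240.9]
tcp_rot: [0.219, 0.976, 0.0, -0.0]
force: [-0.1, -0.6, 0.3]
finger_gap: 24.3
gripper_force: 0.0
```

Request:
drive_tool(
  commands=[
    {"dx": 0, "dy": 0, "dz": 0, "yaw": 0, "gripper": 0.5},
    {"dx": 0, "dy": 0, "dz": 0, "yaw": 0, "gripper": 0.3},
    {"dx": 0, "dy": 0, "dz": 0, "yaw": 0, "gripper": 0.3},
    {"dx": 0, "dy": 0, "dz": 0, "yaw": 0, "gripper": 0.3},
    {"dx": 0, "dy": 0, "dz": 0, "yaw": 0, "gripper": 0.3},
    {"dx": 0, "dy": 0, "dz": 0, "yaw": 0, "gripper": 0.3},
    {"dx": 0, "dy": 0, "dz": 0, "yaw": 0, "gripper": 0.3},
    {"dx": 0, "dy": 0, "dz": 0, "yaw": 0, "gripper": 0.3},
  ],
)

```text
time: 36.4
ee_pos: [637.7, -183.0, 241.1]
tcp_rot: [0.219, 0.976, 0.0, -0.0]
force: [-0.9, -0.3, -0.6]
finger_gap: 61.4
gripper_force: 0.0
```

```bash
python3 - <<'E'
from h import *
go([555,-144,241],[.427,.904])
robot.grab_frame('wrist')
for n in ("s_hook","board"):
  for c in ("wrist",): print(n,c,[(np.round(x["bbox"]),round(x["p"],2)) for x in robot.spot_in(n,c)][:2])
s,p,r=st();xh=-r[:,0];H=p+28*xh-[0,0,20.6]
print(proj('wrist',H-20*xh-[0,0,39]),proj('wrist',H+[0,0,68]))
for c in('wrist',):print([proj(c,H+b*r[:,1]-[0,0,z]).round() for z in(42,192) for b in(-55,55)])
E
```

```text
t 36.4 p [ 637.724 -183.032  241.142] q [-0.249  0.512  0.63   1.608 -0.325  1.128  1.59 ] gap 61.43149923817525 F [-0.856 -0.313 -0.593]
x [-0.904  0.428  0.   ] y [0.428 0.904 0.   ] z [-0.  0. -1.]
yaw -0.001 shift cm before yaw [ 9.147 -0.009  0.015] after yaw [ 9.147 -0.004  0.015]
s_hook wrist [(array([312., 243., 330., 379.]), 0.65)]
board wrist [(array([256., 193., 381., 271.]), 0.96), (array([480.,   1., 556.,  50.]), 0.4)]
[316.831 230.36 ] [314.896 371.851]
[array([245., 253.]), array([389., 253.]), array([273., 198.]), array([363., 198.])]
```

Request:
drive_tool(
  commands=[
    {"dx": 0.5, "dy": 0, "dz": 0, "yaw": 0, "gripper": 0.3},
    {"dx": 1, "dy": 0, "dz": 0, "yaw": 0, "gripper": 0.3},
    {"dx": 2, "dy": 0, "dz": 0, "yaw": 0, "gripper": 0.3},
    {"dx": 2.5, "dy": 0, "dz": 0, "yaw": 0, "gripper": 0.3},
    {"dx": 2, "dy": 0, "dz": 0, "yaw": 0, "gripper": 0.3},
    {"dx": 2, "dy": 0, "dz": -2, "yaw": 0, "gripper": 0.3},
    {"dx": 1, "dy": 0, "dz": -3, "yaw": 0, "gripper": 0.3},
    {"dx": 0, "dy": 0, "dz": -3, "yaw": 0, "gripper": 0.3},
  ],
)

```text
time: 37.55
ee_pos: [536.9, -135.5, 322.0]
tcp_rot: [0.219, 0.976, 0.001, -0.0]
force: [0.6, -0.4, -0.2]
finger_gap: 61.6
gripper_force: 0.0
```

Request:
drive_tool(
  commands=[
    {"dx": 0, "dy": 0, "dz": 0, "yaw": 0, "gripper": 0},
    {"dx": 0, "dy": 0, "dz": 0, "yaw": 0, "gripper": 0},
    {"dx": 0, "dy": 0, "dz": 0, "yaw": 0, "gripper": 0},
    {"dx": 0, "dy": 0, "dz": 0, "yaw": 0, "gripper": 0},
    {"dx": 0, "dy": 0, "dz": 0, "yaw": 0, "gripper": 0},
    {"dx": 0, "dy": 0, "dz": 0, "yaw": 0, "gripper": 0},
    {"dx": 0, "dy": 0, "dz": 0, "yaw": 0, "gripper": 0},
    {"dx": 0, "dy": 0, "dz": 0, "yaw": 0, "gripper": 0},
  ],
)

```text
time: 38.55
ee_pos: [538.3, -136.0, 321.1]
tcp_rot: [0.219, 0.976, 0.0, -0.0]
force: [0.6, -0.2, 0.3]
finger_gap: 87.8
gripper_force: 0.0
```

```bash
python3 - <<'E'
from h import *
go([555,-144,320],[.427,.904])
a=[]
for i in range(6):
    a.append(robot.grab_frame('wrist').astype(int)); b=robot.grab_frame('scene')
print('motion',[int((abs(a[i]-a[0]).max(2)[150:400]>40).sum()) for i in range(1,6)])
H=np.array([637.7,-183.,220.6])+28*np.array([.904,-.428,0]);yb=np.array([.427,.904,0])
for n in ("s_hook","board"):
  for c in ("wrist","scene"): print(n,c,[(np.round(x["bbox"]),round(x["p"],2)) for x in robot.spot_in(n,c)][:2])
for c in('wrist','scene'):print(c,[proj(c,H+b*yb-[0,0,z]).round() for z in(42,192) for b in(-55,55)],'crown',proj(c,H+[0,0,68]))
E
```

```text
t 38.55 p [ 538.308 -135.981  321.131] q [-0.438  0.233  0.695  1.77  -0.16   1.196  1.431] gap 87.77864567581075 F [ 0.616 -0.249  0.325]
x [-0.904  0.428  0.   ] y [0.428 0.904 0.   ] z [ 0.  0. -1.]
yaw -0.001 shift cm before yaw [-1.852 -0.011  0.113] after yaw [-1.852 -0.012  0.113]
motion [10, 14, 14, 14, 16]
s_hook wrist []
s_hook scene [(array([218., 126., 242., 160.]), 0.76), (array([237., 292., 294., 352.]), 0.58)]
board wrist [(array([272., 246., 366., 310.]), 0.86), (array([316., 303., 327., 381.]), 0.46)]
board scene [(array([224., 148., 253., 210.]), 0.63)]
wrist [array([268., 310.]), array([367., 310.]), array([283., 250.]), array([353., 250.])] crown [316.879 400.074]
scene [array([243., 150.]), array([225., 173.]), array([249., 192.]), array([233., 216.])] crown [228.022 124.137]
```

Request:
drive_tool(
  commands=[
    {"dx": 0, "dy": 0, "dz": 0, "yaw": 0, "gripper": 0},
    {"dx": 0, "dy": 0, "dz": 0, "yaw": 0, "gripper": 0},
    {"dx": 0, "dy": 0, "dz": 0, "yaw": 0, "gripper": 0},
    {"dx": 0, "dy": 0, "dz": 0, "yaw": 0, "gripper": 0},
    {"dx": 0, "dy": 0, "dz": 0, "yaw": 0, "gripper": 0},
    {"dx": 0, "dy": 0, "dz": 0, "yaw": 0, "gripper": 0},
    {"dx": 0, "dy": 0, "dz": 0, "yaw": 0, "gripper": 0},
    {"dx": 0, "dy": 0, "dz": 0, "yaw": 0, "gripper": 0},
  ],
)

```text
time: 40.35
ee_pos: [538.3, -136.0, 321.1]
tcp_rot: [0.219, 0.976, 0.0, 0.0]
force: [-1.4, 0.7, -0.1]
finger_gap: 87.8
gripper_force: 0.0
```

```bash
python3 - <<'E'
from h import *
b=robot.grab_frame('scene')
for n in ("board","mill"): print(n,[(np.round(x["bbox"]),round(x["p"],2)) for x in robot.spot_in(n,"scene")][:3])
print(robot.job_done())
E
```

```text
board [(array([223., 147., 256., 212.]), 0.74), (array([235., 290., 290., 353.]), 0.26)]
mill [(array([357., 203., 386., 268.]), 0.96)]
the job is handed in; nothing more can be done
None
```

The job is handed in at about 40 s of the 72 s allowed: the mill stands on the round board, and the S-hook hangs on the rail with the board in its lower bend. My last camera checks showed hook and board where expected and still. No verdict came back, the last mill detection returned only the blue look-alike, and I viewed 11 pictures, one over the limit of 10.

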